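Rack a freshly oiled turned plate with the spatula

TASK

The turned wooden plate lying on the two sticks of the finishing board has just been oiled and must not be touched by the gripper. Slide the spatula under it between the sticks, carry it over and set it down softly, flat and in the middle of the slats of the pulled-out upper rack of the drying cabinet, and draw the spatula out from under it. Lay the spatula back down flat on the finishing board and push the rack fully home with the plate on it, leaving everything else where it stands.

Things in the scene. Friction and masses are not known exactly. Their poses are not given: they have to be found in the camera images.
- board: Fixed plywood finishing board, 360 (x) x 270 (y) x 18 mm. Origin: centre of its underside, on the bench; x away from the robot. On it two fixed beech sticks along x, each 200 x 12 mm and 15 mm high, centred at x = 35 mm, y = 17 and 103 mm: 74 mm free between them. The plate lies across the sticks, the spatula on the bare half (negative y). It may stand left or right of the cabinet.
- sticks_mid (a point): Half-way between the two sticks (board x = 45 mm, y = 60 mm), level with their tops, 15 mm above the board's top and 33 mm above the bench; axes as the board's. The plate starts within about 25 mm of it.
- plate_mid (a point): Centre, half-way up, of the plate: dark turned wood, round, 112 mm across, 11 mm thick, about 60 g, shallow dish on top; the flat underside, 5.5 mm below this point, is 92 mm across and the rim is bevelled from there up to 6 mm. z axis up.
- spatula_grip (a point): Centre of the spatula's flat-sided wooden handle (22 x 22 mm section, 92 mm long, from 67 mm behind to 25 mm ahead of this point). x along the tool to the blade's tip, z up. It is 38 mm above the blade's underside and 122 mm behind the blade's centre, in line with it. About 120 g in all; at rest it lies flat on its blade on the board, handle level in the air.
- spatula_blade (a point): Centre of the underside of the spatula's stiff flat steel blade, 112 mm long (x), 54 mm wide (y), 2 mm thick; x towards the tip, z up. At its rear edge, 56 mm behind, a cranked 6 mm neck rises steeply to the handle: it is 36 mm up at 82 mm behind this point.
- cabinet: Drying cabinet: open-backed plywood box 230 mm deep, 222 mm wide, 190 mm high, fixed to the bench. Origin: on the bench top 100 mm in front of the middle of its open face; its x axis points into the cabinet, z up. An oil jar, 64 mm high, is fixed on its roof. The lower rack is shut, with a bowl on it, and is left alone.
- mouth (a point): Middle of the cabinet's open face at the height of the upper rack's slats (137 mm above the bench); axes as the cabinet's. Above the slats the mouth is 39 mm high and 192 mm wide.
- rack (a joint): Upper rack of the cabinet: how far it is pulled out, in m; 0 = fully home, stop at 0.19. It starts 0.170 to 0.188 out. It slides straight along the cabinet's x axis (pushing in = towards +x), stiffly (about 1.5 N), and stays where it is left.
- rack_mid (a point): Middle of the upper rack's slats, level with their tops; axes as the cabinet's, moves with the rack. Two slats along x, 180 mm long, 14 mm wide, 20 mm high, at y = +-46 mm, leave a channel 78 mm wide, open at the front; cross-pieces under both ends have tops 20 mm below the slats' tops. Sides at y = +-80 mm, 12 mm wide, flush with the slats, run 43 mm further back. 92 mm behind the face when home.
- rack_bar (a point): Middle of the rack's steel bar handle: a bar 100 mm long along y and about 10 mm thick, 35 mm in front of the slats' front ends (125 mm in front of rack_mid) and 27 mm below the slats' tops, on two short studs. Axes as the cabinet's. It stands 33 mm in front of the cabinet's face when the rack is home.
- wax_tin: Bystander: flat aluminium tin, 50 mm across, 26 mm high, on the far end of the board. Origin: centre of its underside.
- lathe_chuck: Bystander: steel four-jaw lathe chuck, 96 mm across, 62 mm high, 1.4 kg, on the bench near the robot. Origin: centre of its underside.
- pepper_mill: Bystander: turned pepper mill, 48 mm across, 136 mm high, upright on the bench at the far middle. Origin: centre of its underside.
- mallet: Bystander: wooden mallet lying on the bench to the right, 230 mm long, 72 mm high. Origin: below its middle, on the bench.
- gouge: Bystander: turning gouge lying on the bench to the left, 390 mm long, 30 mm high. Origin: below its middle, on the bench.
- sand_block: Bystander: cork sanding block, 102 x 62 x 30 mm, on the bench to the left. Origin: centre of its underside.
There are look-alikes about, which are no part of the job. Of the things that look like the part that bears spatula_grip, the larger one is meant.

How it is judged:
On the way, in this order (a step that is already met when the one before it is completed fails the run):
1. the plate has been lifted off the sticks on the spatula (z of plate_mid in the frame of board above 0.055 m and contact force between plate and spatula above 0.2 N and contact force between plate and board below 0.05 N), for 0.3 s.
2. the plate lies on the upper rack's slats and the spatula is clear of it (x of plate_mid in the frame of rack_mid between -0.03 and 0.03 m and y of plate_mid in the frame of rack_mid between -0.02 and 0.02 m and z of plate_mid in the frame of rack_mid below 0.012 m and contact force between plate and spatula below 0.05 N), for 0.3 s.
At the end, for the whole second after the job is handed in: Upper rack home (under 8 mm out); plate still, face up and flat on its slats, centre within 30 mm along and 20 mm across of the rack's middle; spatula let go on the finishing board, blade's centre over the board, underside less than 45 mm above the bench, level within 0.2 rad (value of joint rack below 0.008 m and x of plate_mid in the frame of rack_mid between -0.03 and 0.03 m and y of plate_mid in the frame of rack_mid between -0.02 and 0.02 m and z of plate_mid in the frame of rack_mid between 0 and 0.012 m and angle between plate_mid's own z axis and vertical below 0.1 rad and linear speed of plate below 0.02 m/s and x of spatula_blade in the frame of board between -0.17 and 0.17 m and y of spatula_blade in the frame of board between -0.13 and 0.13 m and z of spatula_blade in the frame of board below 0.045 m and angle between spatula_blade's own z axis and vertical below 0.2 rad); the robot touches nothing.
It fails at once if the gripper or the arm touches the freshly oiled plate (contact force between any of the fingers, the arm and plate above 0.2 N).
It fails at once if the plate is dropped or banged down on the rack (more than 15 N) (contact force between plate and rack above 15 N).
It fails at once if a bystander is moved by more than 30 mm (distance of any of wax_tin, lathe_chuck, pepper_mill, mallet, gouge, sand_block from where it was at the start of the episode above 0.03 m).
It also fails if it takes over 72 s, if anything falls off the work surface, if the arm or the gripper's body presses on something with over 40 N, if the wrist force passes 120 N, or if a joint passes its speed limit or range.

ROBOT

A 6-joint arm with a two-finger parallel gripper is mounted at the origin on the work surface. World frame = base frame: x ahead of the robot, y to its left, z up, the work surface at z = 0. Lengths are in m, angles in rad, forces in N, time in s.
With the tool pointing down it reaches from about 0.25 to 0.8 m from the base axis. Payload 8.5 kg.
Tool frame: the origin (TCP) lies between the finger pads; the fingertips stand 14 mm ahead of it and the grasp point (between the pads) lies 5 mm behind it; z points along the fingers, y is the line along which they close (so a half turn about z gives the same grasp; the last joint's range is limited). The gripper opens to 85 mm and grips with 20 to 120 N. Pads are 22 mm wide; open, the fingers measure 114 mm over their backs; the gripper's body (76 mm by 85 mm) begins 54 mm behind the grasp point. The pads swing forward as they close: fully open they stand 13 mm farther back than shut.
Start: joints at [1.18, 0.238, -0.013, 1.319, 0, 1.571], TCP at [0.2, 0.485, 0.245] pointing down, gripper open.
Joint ranges: [-2.66, 2.66], [-1.03, 1.9], [-1.14, 1.46], [-1.82, 2.27], [-1.45, 1.34], [-3.14, 3.14]. Speed limits (rad/s): [2.22, 2.22, 2.79, 3.14, 3.14, 3.14].

INTERFACE

Orientations are given as a 3x3 rotation matrix whose columns are the frame's x, y, z axes.
In Python, from station import manip gives the robot as it stands.
- The arm moves only by the tool drive_tool, never from a script. Its arguments are lists of equal length, an entry for each row: "slide": the shift along the tool's x, y, z in mm, a list of three; "angular": the turn, a rotation vector about the tool's x, y, z in rad, a list of three. In form: {"slide": [[dx, dy, dz], ...], "angular": [[ax, ay, az], ...]}. A call has 1 to 12 rows; each row shifts and turns the commanded pose from where the row before left it, along the tool's axes as they then stand; what a row does not reach is not made up. A row lasts 1/8 s, in which the tool goes at most 62.5 mm and 10.7 degrees, less where a joint would pass 70% of its speed; a pose out of reach is approached as far as the arm can. A call with a gripper value outside its range is refused whole. "grip" is the opening, from -1 (shut) to 1 (fully open), set as the call begins (left out, the last holds). The fingers move at their own pace and stop on an object; "grip_force" is the grip in N (left out, the last holds). Time passes only in rows, so rows that do not move let the fingers close. It gives the time, the measured TCP pose, the force, the opening and the grip force at its end, in the units of the state.
- manip.get_obs(): the state, without advancing time (a new reading comes with each control period).
- manip.capture(name): name is "scene" or "top" or "wrist"; returns the picture (384x512x3 uint8, blue, green, red); there is no depth.
- manip.camera_model(name): a dict with "camera_matrix" (3x3 intrinsics, pixels), "eye" and "attitude" of the camera in the world. Camera axes: x right, y up, looking along -z (the intrinsics and any distortion apply to the point x, -y, -z); pixel columns grow to the right and rows downward; lengths in m; the calibration is good to about 2 mm. The wrist camera is an equidistant fisheye: a pixel r from the principal point sees the ray r / f radians off the axis. A picture is of the moment at which its call begins: read the wrist's pose just before it. camera_model takes no time and is no camera call; for the wrist camera it gives the pose at the moment of the call.
- manip.close_job(): hands the job in; it is judged then, once.
Trained networks look in the newest picture that a camera, given by its name, has taken for a name from the list of things; names that differ only in an ending like _2 or _b are one class to them, and where a whole thing is asked for, a point or a joint stands for the part that bears it (a point fixed in the world has none). Each returns a list of dicts, best first, with "confidence" (0 to 1); they miss things now and then, are a little off and sometimes report something else, mostly with a low value. They report only what shows in the picture. A call takes as long as a camera call. They do not tell look-alikes from the thing itself.
- manip.cut_out(camera, name): "mask" (384x512 bool, what is visible of it) and "rect" ([left, top, right, bottom] in pixels, round what is visible of it).
The state is a dict: "time": time; "qpos": joint angles; "qvel": joint speeds; "tau": joint torques, N m; "tool_pos": TCP position; "ee_rot": TCP orientation; "wrist_force": force on the tool from outside, world axes, zero at the start; "wrist_torque": the same for the moment, N m; "gripper_width": finger opening in m; "finger_force": force on a finger pad.
Only numpy, scipy, OpenCV 4.12 (cv2) and the standard library are available. Lean on these libraries where they do the work, as an engineer would, in place of code of your own. Each camera call takes 0.05 s, during which the arm holds its last target. There are 200 camera calls.

## Working session

There is one attempt and no reset: what is moved stays moved. The work goes in short steps, Python scripts to look and compute and a tool call to move; the robot and the scene stay as the last step left them, time stands still between calls to the robot, and variables do not carry over. Pictures are saved under pics/ and viewed, at most 10 in all, crops included, and the job is handed in when it is done.

Besides the shell and the picture viewer there is one more tool, called after "Call:" as name(argument=value, ...), one argument or row to a line, values as JSON. drive_tool: Moves the arm, as the interface text tells. Its arguments: {"type":"object","properties":{"slide":{"type":"array","items":{"type":"array","items":{"type":"number"}}},"angular":{"type":"array","items":{"type":"array","items":{"type":"number"}}},"grip":{"type":"number"},"grip_force":{"type":"number"}},"required":["slide","angular"]}

```bash
ls; mkdir -p pics; python3 - <<'E'
from station import manip
import cv2,numpy as np
o=manip.get_obs();print(o)
for c in ["scene","top"]:
    im=manip.capture(c);cv2.imwrite(f"pics/{c}0.png",im);m=manip.camera_model(c);print(c,m)
    for n in ["board","plate_mid","spatula_grip","spatula_blade","cabinet","rack","rack_bar","wax_tin","lathe_chuck","pepper_mill"]:
        print(n,[(round(d["confidence"],2),[int(v) for v in d["rect"]]) for d in manip.cut_out(c,n)])
E
```

```text
pics
{'time': 0.0, 'qpos': array([ 1.17999628e+00,  2.38789004e-01, -1.42759327e-02,  1.31918540e+00,
        4.63713140e-06,  1.57081134e+00]), 'qvel': array([-0.00118044,  0.00124136,  0.00274128,  0.0003019 , -0.00100389,
        0.0010107 ]), 'tau': array([-7.02639391e-04, -5.38776326e+01,  3.46436799e+01,  1.82676176e-02,
       -2.97937368e-05, -5.68532272e-06]), 'tool_pos': array([0.19983368, 0.48504801, 0.24466485]), 'ee_rot': array([[-9.24598876e-01,  3.80941737e-01, -5.58160151e-04],
       [ 3.80942146e-01,  9.24597901e-01, -1.34261581e-03],
       [ 4.61530437e-06, -1.45400780e-03, -9.99998943e-01]]), 'wrist_force': array([-0.9022416, -1.4666729, -0.8950929]), 'wrist_torque': array([ 0.02926497, -0.02247326,  0.02025903]), 'finger_force': 0.0, 'gripper_width': 0.08536179911015705}
scene {'camera_matrix': array([[447.73163214,   0.        , 259.81089518],
       [  0.        , 447.73163214, 191.75532096],
       [  0.        ,   0.        ,   1.        ]]), 'eye': array([1.29109689, 0.62195381, 1.05921728]), 'attitude': array([[-0.62725766, -0.54558771,  0.55577142],
     
[... 916 characters left out ...]
039, -0.1567622 ],
       [-0.99962108, -0.01666906, -0.02190542],
       [-0.02424579,  0.15641732,  0.98739342]])}
board [(0.74, [183, 141, 254, 234])]
plate_mid [(0.67, [186, 164, 216, 189]), (0.47, [180, 135, 255, 235]), (0.25, [125, 164, 136, 262])]
spatula_grip [(0.82, [229, 163, 248, 224]), (0.62, [313, 233, 345, 268]), (0.6, [221, 140, 233, 152])]
spatula_blade [(0.8, [310, 240, 348, 267]), (0.62, [227, 159, 248, 224])]
cabinet [(0.86, [296, 89, 363, 216])]
rack [(0.76, [305, 151, 355, 214])]
rack_bar [(0.57, [304, 152, 356, 216])]
wax_tin [(0.47, [219, 142, 230, 153])]
lathe_chuck [(0.91, [255, 229, 280, 252])]
pepper_mill [(0.69, [262, 128, 273, 146]), (0.56, [127, 166, 134, 260])]
```

```bash
python3 - <<'E'
import cv2,numpy as np
a=cv2.imread("pics/scene0.png")[120:345,70:390];b=cv2.imread("pics/top0.png")[70:290,110:370]
cv2.imwrite("pics/sc.png",cv2.resize(a,(800,562),interpolation=cv2.INTER_CUBIC))
cv2.imwrite("pics/tc.png",cv2.resize(b,(709,600),interpolation=cv2.INTER_CUBIC))
E
```

```text
(no output)
```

View pics/sc.png

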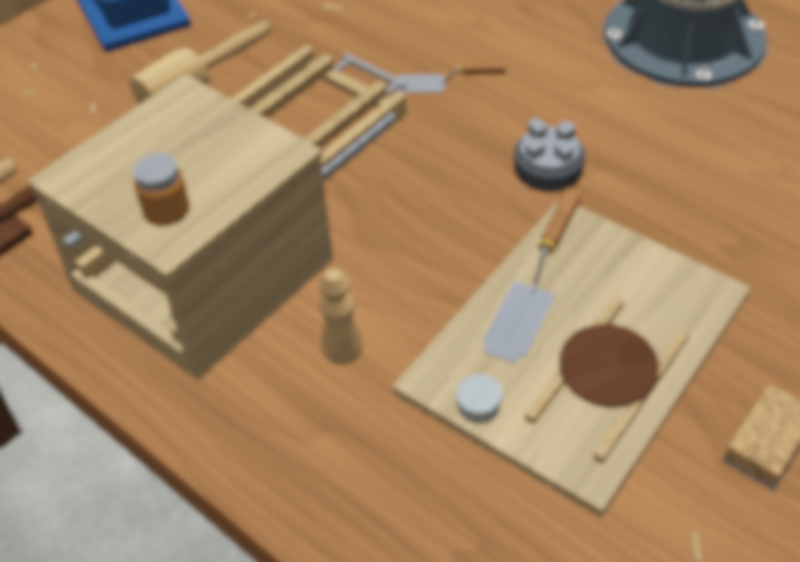

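View pics/tc.png

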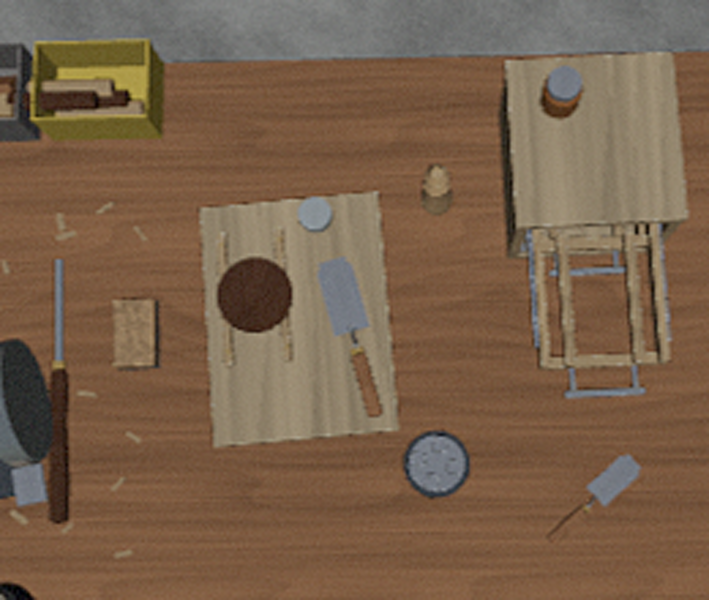

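The pictures show two spatulas. The large one, with a wooden handle, lies on the board at top pixel ~(238,194), scene ~(284,228). The small look-alike with a thin dark handle lies on the bench by the rack at top ~(329,250), scene ~(250,153). The other detections, the wax tin at (226,146) and the pepper mill, are false. I choose the larger one on the board. The plate is at top (203,178), and the rack bar is at top (333,214).

```bash
cat > h.py <<'E'
from station import manip
import cv2,numpy as np
def ray(m,uv,fish=False):
    K=np.array(m["camera_matrix"]);x=(uv[0]-K[0,2])/K[0,0];y=(uv[1]-K[1,2])/K[1,1]
    if fish:
        r=np.hypot(x,y)+1e-12;d=np.array([x/r*np.sin(r),-y/r*np.sin(r),-np.cos(r)])
    else: d=np.array([x,-y,-1.])
    return np.array(m["attitude"])@d
def onplane(m,uv,z,fish=False):
    d=ray(m,uv,fish);e=np.array(m["eye"]);return e+d*(z-e[2])/d[2]
def proj(m,P,fish=False):
    K=np.array(m["camera_matrix"]);p=(np.atleast_2d(P)-m["eye"])@np.array(m["attitude"])
    p=p*[1,-1,-1]
    if fish:
        r=np.hypot(p[:,0],p[:,1])+1e-12;t=np.arctan2(r,p[:,2]);q=p[:,:2]/r[:,None]*t[:,None]
    else: q=p[:,:2]/p[:,2:]
    return q*[K[0,0],K[1,1]]+K[:2,2]
E
python3 - <<'E'
from h import *
m=manip.camera_model("top");s=709/260
def g(n,c,z):print(n,np.round(onplane(m,(110+c[0]/s,70+c[1]/s),z),3)[:2])
for n,c,z in [("bFL",(201,207),.018),("bFR",(379,192),.018),("bNR",(398,430),.018),("bNL",(214,446),.018),
 ("hrear",(374,414),.065),("hfront",(358,350),.065),("blF",(332,260),.02),("blR",(351,331),.02),("plate",(255,295),.044),
 ("barL",(570,395),.11),("barR",(643,392),.11),("cFL",(505,60),.19),("cFR",(671,53),.19),("cNR",(686,217),.19),("cNL",(511,228),.19),("rFL",(540,365),.137),("rFR",(669,358),.137),("chuck",(437,464),.05),("mill",(436,190),.07)]: g(n,c,z)
o=manip.get_obs();w=manip.camera_model("wrist");print(w)
R=np.array(o["ee_rot"]);print("cam in tool",R.T@(w["eye"]-o["tool_pos"]),R.T@w["attitude"])
E
```

```text
bFL [0.757 0.359]
bFR [0.775 0.091]
bNR [0.418 0.066]
bNL [0.399 0.333]
hrear [0.438 0.098]
hfront [0.529 0.12 ]
blF [0.671 0.161]
blR [0.564 0.133]
plate [0.615 0.271]
barL [ 0.456 -0.171]
barR [ 0.459 -0.27 ]
cFL [ 0.904 -0.09 ]
cFR [ 0.909 -0.314]
cNR [ 0.681 -0.321]
cNL [ 0.67  -0.092]
rFL [ 0.495 -0.129]
rFR [ 0.501 -0.301]
chuck [0.368 0.011]
mill [0.76  0.005]
{'camera_matrix': array([[297.31863964,   0.        , 254.92736062],
       [  0.        , 297.31863964, 191.68443714],
       [  0.        ,   0.        ,   1.        ]]), 'eye': array([0.12243411, 0.51694817, 0.37503824]), 'attitude': array([[ 0.37974685, -0.87453035, -0.30164384],
       [ 0.92508943,  0.35850926,  0.1252224 ],
       [-0.00136868, -0.32660034,  0.94516155]])}
cam in tool [ 0.08372814 -0.00036244 -0.12975254] [[ 1.27540180e-03  9.45168377e-01  3.26580945e-01]
 [ 9.99998363e-01 -1.62464059e-03  7.96614770e-04]
 [ 1.28351175e-03  3.26579394e-01 -9.45168901e-01]]
```

Call:
drive_tool(
  slide=[
    [-46,-22,0],
    [-46,-22,0],
    [-46,-22,0],
    [-46,-22,0],
    [-46,-22,0],
    [-46,-22,0],
    [-46,-22,0],
    [-44,-25,0],
    [0,0,0],
    [0,0,0],
    [0,0,0],
    [0,0,0],
  ],
  angular=[
    [0,0,0],
    [0,0,0],
    [0,0,0],
    [0,0,0],
    [0,0,0],
    [0,0,0],
    [0,0,0],
    [0,0,0],
    [0,0,-0.164],
    [0,0,-0.164],
    [0,0,-0.164],
    [0,0,-0.163],
  ],
)

```text
time: 2.6
tool_pos: [0.4702, 0.1803, 0.2453]
ee_rot: [[-0.964, -0.266, -0.0], [-0.266, 0.964, -0.0], [0.0, -0.0, -1.0]]
wrist_force: [0.3, -0.5, 0.1]
gripper_width: 0.0853
finger_force: 0.0
```

```bash
python3 - <<'E'
from h import *
o=manip.get_obs();w=manip.camera_model("wrist");im=manip.capture("wrist")
print(o["time"],o["tool_pos"],o["ee_rot"].round(3))
import pickle;pickle.dump((w,im),open("w1.pkl","wb"))
cv2.imwrite("pics/w1.png",cv2.resize(im,(800,600),interpolation=cv2.INTER_CUBIC))
for n in ["plate_mid","spatula_blade","spatula_grip","board"]:
    print(n,[(round(d["confidence"],2),[int(v) for v in d["rect"]]) for d in manip.cut_out("wrist",n)])
E
```

```text
2.6 [0.47023056 0.18034489 0.24528206] [[-0.964 -0.266 -0.   ]
 [-0.266  0.964 -0.   ]
 [ 0.    -0.    -1.   ]]
plate_mid [(0.83, [250, 247, 330, 316])]
spatula_blade [(0.82, [178, 122, 225, 292]), (0.69, [1, 2, 31, 44])]
spatula_grip [(0.71, [174, 121, 224, 290]), (0.61, [1, 2, 28, 43])]
board [(0.89, [162, 98, 384, 341])]
```

View pics/w1.png

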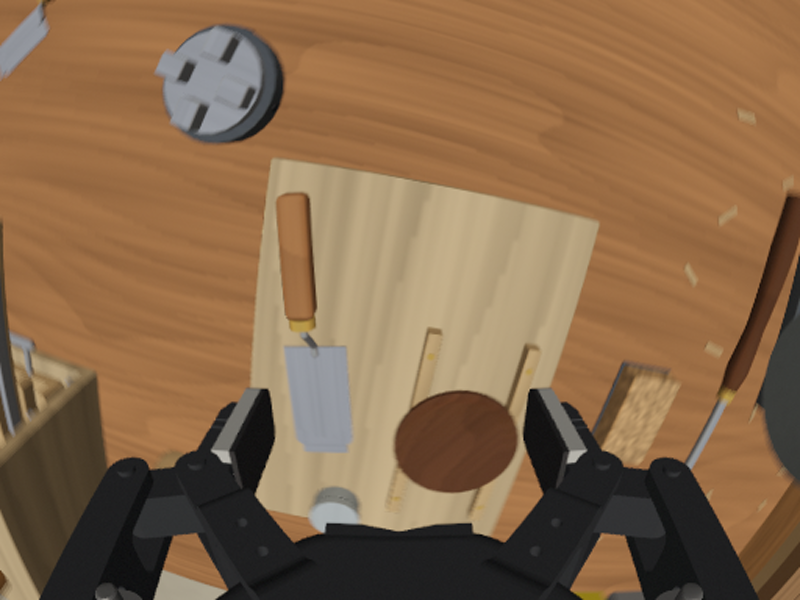

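```bash
python3 - <<'E'
from h import *
import pickle
w,im=pickle.load(open("w1.pkl","rb"))
manip.capture("wrist")
g=lambda c,z:onplane(w,(c[0]*.64,c[1]*.64),z,True)
for n,c,z in [("bNR",(272,159),.018),("bNL",(598,221),.018),("bFR~",(258,512),.018),("hrR",(278,197),.067),("hrL",(306,194),.067),("hfR",(288,318),.067),("hfL",(315,318),.067),
("brR",(286,347),.02),("brL",(346,347),.02),("btR",(302,446),.02),("btL",(352,440),.02),("bendpt",(325,452),.02),("s1R",(428,329),.033),("s1L",(441,330),.033),("s2R",(527,345),.033),("s2L",(540,348),.033),("s1farR",(387,511),.033),("s1farL",(400,514),.033)]:
    print(n,g(c,z)[:2].round(4))
for n in ["plate_mid","spatula_blade"]:
    M=manip.cut_out("wrist",n)[0]["mask"].astype(np.uint8)
    c=max(cv2.findContours(M,0,cv2.CHAIN_APPROX_NONE)[0],key=cv2.contourArea)[:,0]
    if n=="plate_mid":
        from scipy.optimize import least_squares
        P=np.array([onplane(w,p,.044-.0025,True)[:2] for p in c])
        r=least_squares(lambda q:np.hypot(P[:,0]-q[0],P[:,1]-q[1])-q[2],[.61,.27,.056],loss="soft_l1",f_scale=.001);print("plate",r.x,np.sqrt(np.mean(r.fun**2)))
    else:
        P=np.array([onplane(w,p,.02,True)[:2] for p in c]).astype(np.float32);print(cv2.minAreaRect(P[P[:,0]>.57]))
E
```

```text
bNR [0.4232 0.0647]
bNL [0.3981 0.3302]
bFR~ [0.7873 0.1074]
hrR [0.4429 0.0874]
hrL [0.4363 0.1059]
hfR [0.5269 0.1121]
hfL [0.5214 0.1315]
brR [0.5748 0.1083]
brL [0.5601 0.1585]
btR [0.6753 0.1405]
btL [0.6534 0.1851]
bendpt [0.6754 0.1633]
s1R [0.5207 0.218 ]
s1L [0.5188 0.2284]
s2R [0.513  0.3022]
s2L [0.5127 0.3144]
s1farR [0.7233 0.2378]
s1farL [0.7241 0.2516]
plate [0.61859696 0.2731965  0.05642657] 0.000981475230518991
((0.0, 0.0), (0.0, 0.0), 0.0)
```

Call:
drive_tool(
  slide=[
    [-7,-36,0],
    [-7,-36,0],
    [0,0,40],
    [0,0,40],
    [0,0,40],
    [0,0,30],
    [0,0,20],
    [0,0,14],
    [0,0,10],
    [0,0,0],
  ],
  angular=[
    [0,0,-0.011],
    [0,0,-0.011],
    [0,0,0],
    [0,0,0],
    [0,0,0],
    [0,0,0],
    [0,0,0],
    [0,0,0],
    [0,0,0],
    [0,0,0],
  ],
)

```text
time: 4.25
tool_pos: [0.5027, 0.1148, 0.051]
ee_rot: [[-0.959, -0.282, -0.001], [-0.282, 0.959, -0.0], [0.001, -0.0, -1.0]]
wrist_force: [-0.8, -0.7, -0.1]
gripper_width: 0.0858
finger_force: 0.0
```

```bash
python3 - <<'E'
from h import *
w=manip.camera_model("wrist");im=manip.capture("wrist")
cv2.imwrite("pics/w2.png",cv2.resize(im,(800,600),interpolation=cv2.INTER_CUBIC))
E
```

```text
(no output)
```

View pics/w2.png

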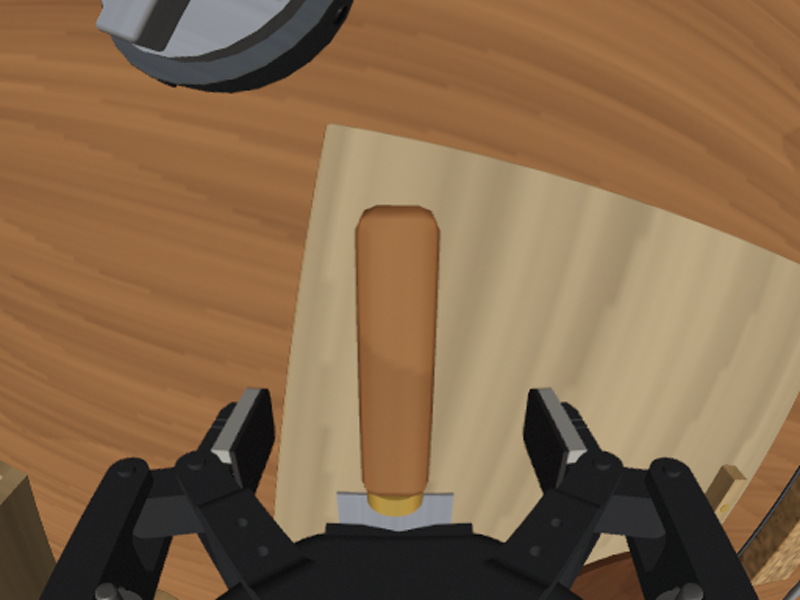

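The handle is centred at (398,350) between the pads (272 and 525) and lies parallel to the tool, so I'll close the gripper.

Call:
drive_tool(
  slide=[
    [0,0,0],
    [0,0,0],
    [0,0,0],
    [0,0,0],
    [0,0,0],
    [0,0,0],
    [0,0,0],
  ],
  angular=[
    [0,0,0],
    [0,0,0],
    [0,0,0],
    [0,0,0],
    [0,0,0],
    [0,0,0],
    [0,0,0],
  ],
  grip=-1,
  grip_force=80,
)

```text
time: 5.18
tool_pos: [0.503, 0.1148, 0.0515]
ee_rot: [[-0.959, -0.282, 0.0], [-0.282, 0.959, 0.0], [-0.0, -0.0, -1.0]]
wrist_force: [-0.3, 1.0, 4.6]
gripper_width: 0.0206
finger_force: 79.3
```

Call:
drive_tool(
  slide=[
    [0,0,-15],
    [0,0,-25],
    [0,0,-20],
    [15,28,0],
    [15,28,0],
    [15,28,0],
    [15,28,0],
    [15,28,0],
    [16,28,0],
    [0,0,0],
    [0,0,0],
    [0,0,0],
  ],
  angular=[
    [0,0,0],
    [0,0,0],
    [0,0,0],
    [0,0,0],
    [0,0,0],
    [0,0,0],
    [0,0,0],
    [0,0,0],
    [0,0,0],
    [0,0,0.096],
    [0,0,0.096],
    [0,0,0],
  ],
)

```text
time: 6.68
tool_pos: [0.3681, 0.2503, 0.1118]
ee_rot: [[-0.995, -0.095, 0.0], [-0.095, 0.995, -0.0], [-0.0, -0.0, -1.0]]
wrist_force: [-0.6, -0.3, -0.9]
gripper_width: 0.0205
finger_force: 78.7
```

```bash
python3 - <<'E'
from h import *
o=manip.get_obs();print(o["tool_pos"],o["ee_rot"].round(4),o["wrist_torque"])
w=manip.camera_model("wrist");im=manip.capture("wrist")
a=cv2.resize(im,(800,600),interpolation=cv2.INTER_CUBIC)
t=manip.capture("top");s=manip.capture("scene");ms=manip.camera_model("scene");mt=manip.camera_model("top")
R=o["ee_rot"];gz=o["tool_pos"]-R[:,2]*.005
f=-R[:,0];y=R[:,1]
def pt(x,yy,z):return gz+f*x+y*yy+np.array([0,0,z])
P=np.array([pt(178,0,-38),pt(178,27,-38),pt(178,-27,-38),pt(66,27,-38),pt(66,-27,-38),pt(-67,0,11),pt(25,0,11)]) if 0 else np.array([pt(.178,.027,-.036),pt(.178,-.027,-.036),pt(.066,-.027,-.036),pt(.066,.027,-.036),pt(-.067,0,0),pt(.025,0,0)])
def ov(img,m):
    c=cv2.resize(img,None,fx=4,fy=4,interpolation=cv2.INTER_CUBIC)
    q=((proj(m,P)+.5)*4).astype(int)
    cv2.polylines(c,[q[:4].reshape(-1,1,2)],True,(0,255,0),1)
    cv2.line(c,tuple(map(int,q[4])),tuple(map(int,q[5])),(0,0,255),1)
    u,v=q.mean(0).astype(int);return c[max(0,v-220):v+220,max(0,u-200):u+200]
A=ov(t,mt);B=ov(s,ms);h=min(A.shape[0],B.shape[0])
cv2.imwrite("pics/ov1.png",np.hstack([A[:h],B[:h]]))
for n,c in [("hrear",(0,0))]:pass
cv2.imwrite("pics/w3.png",a)
E
```

```text
[0.36805065 0.25029183 0.11182118] [[-9.955e-01 -9.480e-02  1.000e-04]
 [-9.480e-02  9.955e-01 -1.000e-04]
 [-1.000e-04 -1.000e-04 -1.000e+00]] [-0.01850091  0.07728633  0.03007939]
```

View pics/ov1.png

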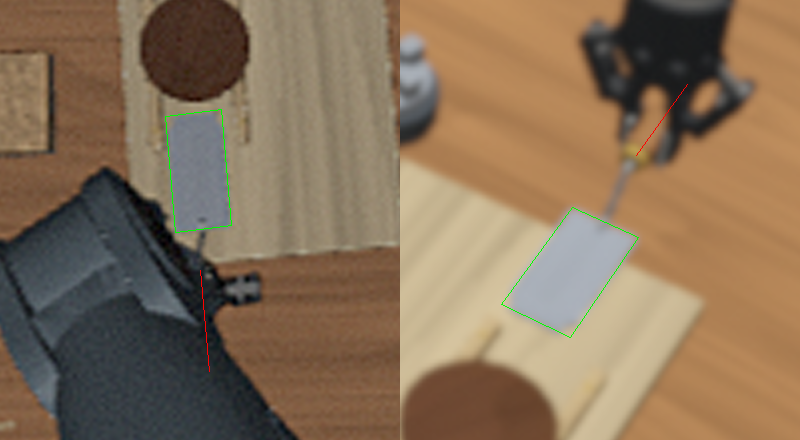

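View pics/w3.png

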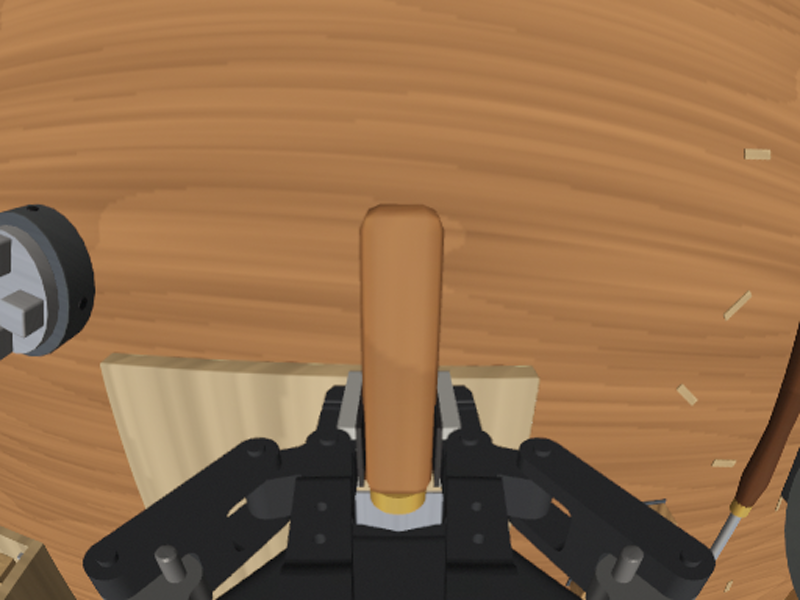

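Call:
drive_tool(
  slide=[
    [0,0,20],
    [0,0,20],
    [0,0,12],
    [0,0,4],
    [-13,0,0],
    [-15,0,0],
    [-17,0,0],
    [-17,0,0],
    [-17,0,0],
    [-17,0,0],
    [-15,0,0],
    [-12,0,0],
  ],
  angular=[
    [0,0,0],
    [0,0,0],
    [0,0,0],
    [0,0,0],
    [0,0,0],
    [0,0,0],
    [0,0,0],
    [0,0,0],
    [0,0,0],
    [0,0,0],
    [0,0,0],
    [0,0,0],
  ],
)

```text
time: 8.32
tool_pos: [0.4915, 0.2619, 0.0552]
ee_rot: [[-0.996, -0.094, -0.0], [-0.094, 0.996, -0.0], [0.0, -0.0, -1.0]]
wrist_force: [-0.0, -0.1, -1.3]
gripper_width: 0.021
finger_force: 78.8
```

```bash
cat >> h.py <<'E'
def spat(o):
    R=o["ee_rot"];g=o["tool_pos"]-R[:,2]*.005;f=-R[:,0];y=R[:,1];u=-R[:,2]
    P=lambda x,yy,z:g+f*x+y*yy+u*z
    return np.array([P(.178,.027,-.036),P(.178,-.027,-.036),P(.066,-.027,-.036),P(.066,.027,-.036)]),P
def plate_fit(cam,z):
    "circle fit of rim in a camera at the widest height z"
    from scipy.optimize import least_squares
    m=manip.camera_model(cam);manip.capture(cam);L=manip.cut_out(cam,"plate_mid")
    d=L[0];c=max(cv2.findContours(d["mask"].astype(np.uint8),0,cv2.CHAIN_APPROX_NONE)[0],key=cv2.contourArea)[:,0]
    P=np.array([onplane(m,p,z)[:2] for p in c]);q0=[*P.mean(0)]
    r=least_squares(lambda q:np.hypot(P[:,0]-q[0],P[:,1]-q[1])-.056,q0,loss="soft_l1",f_scale=.002)
    return r.x,np.sqrt(np.mean(r.fun**2)),d["confidence"]
E
python3 - <<'E'
from h import *
o=manip.get_obs();print(o["time"],o["tool_pos"],o["wrist_force"])
for c in["top","scene"]:print(c,plate_fit(c,.041))
_,P=spat(o);print("blade",P(.122,0,-.038))
E
```

```text
8.325 [0.49154963 0.26188344 0.05517573] [-0.0246011  -0.13236683 -1.26625432]
top (array([0.62184377, 0.27499964]), np.float64(0.010071048171418807), 0.6)
scene (array([0.61760686, 0.27203791]), np.float64(0.0018980972422887373), 0.57)
blade [0.613006   0.27333821 0.0221585 ]
```

Call:
drive_tool(
  slide=[
    [0,0,-4],
    [0,0,-3],
    [0,0,-3],
    [0,0,-3],
    [0,0,-5],
    [0,0,-8],
    [0,0,-12],
    [0,0,-14],
    [0,0,-14],
    [0,0,-10],
    [0,0,-4],
    [0,0,0],
  ],
  angular=[
    [0,0,0],
    [0,0,0],
    [0,0,0],
    [0,0,0],
    [0,0,0],
    [0,0,0],
    [0,0,0],
    [0,0,0],
    [0,0,0],
    [0,0,0],
    [0,0,0],
    [0,0,0],
  ],
)

```text
time: 10.02
tool_pos: [0.4906, 0.2618, 0.1354]
ee_rot: [[-0.996, -0.094, 0.0], [-0.094, 0.996, 0.0], [-0.0, -0.0, -1.0]]
wrist_force: [-0.7, -0.6, -1.8]
gripper_width: 0.0211
finger_force: 78.7
```

```bash
python3 - <<'E'
from h import *
o=manip.get_obs();print(o["time"],o["tool_pos"],o["ee_rot"].round(4),o["wrist_force"],o["wrist_torque"])
q,P=spat(o);print("blade",P(.122,0,-.038))
z=P(.122,0,-.038)[2]+.002+.008
for c in["top","scene"]:print(c,plate_fit(c,z))
A=manip.capture("scene");m=manip.camera_model("scene")
c=cv2.resize(A,None,fx=5,fy=5,interpolation=cv2.INTER_CUBIC);k=((proj(m,q)+.5)*5).astype(int);cv2.polylines(c,[k.reshape(-1,1,2)],True,(0,255,0),1)
u,v=k.mean(0).astype(int);cv2.imwrite("pics/l.png",c[v-250:v+250,u-300:u+300])
E
```

```text
10.025 [0.49062057 0.26184102 0.13539473] [[-9.956e-01 -9.410e-02  1.000e-04]
 [-9.410e-02  9.956e-01  0.000e+00]
 [-1.000e-04 -0.000e+00 -1.000e+00]] [-0.67354487 -0.59831383 -1.75648614] [-0.03251917  0.2091161  -0.02466369]
blade [0.61208335 0.27331768 0.10240865]
top (array([0.47228749, 0.50244824]), np.float64(0.06280452272665127), 0.63)
scene (array([0.61952563, 0.2713539 ]), np.float64(0.0015623364575310602), 0.63)
```

View pics/l.png

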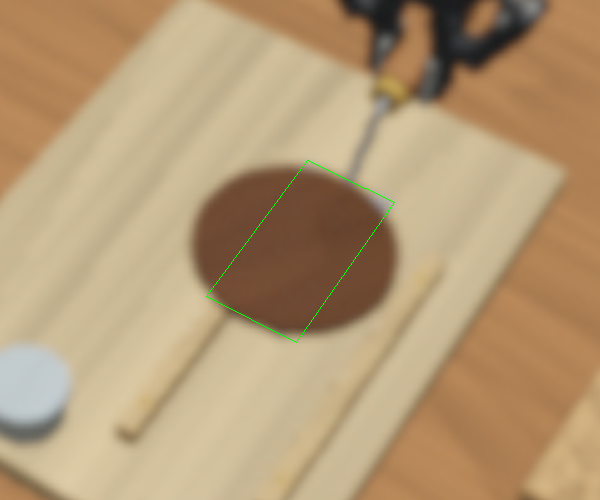

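The picture shows the plate lying level on the blade, which peeks out at (385,205), and it is clear of both sticks. Now I'll carry it to a viewing pose beside the rack.

Call:
drive_tool(
  slide=[
    [2,-6,-2],
    [4,-14,-6],
    [6,-22,-10],
    [8,-30,-12],
    [9,-36,-12],
    [10,-40,-12],
    [10,-40,-10],
    [9,-36,-8],
    [8,-32,-6],
    [6,-26,-4],
    [5,-20,-3],
    [3,-14,0],
  ],
  angular=[
    [0,0,0],
    [0,0,0],
    [0,0,0],
    [0,0,0],
    [0,0,0],
    [0,0,0.017],
    [0,0,0.017],
    [0,0,0.017],
    [0,0,0.017],
    [0,0,0],
    [0,0,0],
    [0,0,0],
  ],
)

```text
time: 11.78
tool_pos: [0.4321, -0.0607, 0.2212]
ee_rot: [[-1.0, -0.025, 0.001], [-0.025, 1.0, -0.001], [-0.001, -0.001, -1.0]]
wrist_force: [0.4, 0.7, -2.5]
gripper_width: 0.0211
finger_force: 78.7
```

Call:
drive_tool(
  slide=[
    [0,-6,0],
    [0,0,0],
    [0,0,0],
  ],
  angular=[
    [0,0,0],
    [0,0,0],
    [0,0,0],
  ],
)

```text
time: 12.15
tool_pos: [0.4331, -0.0645, 0.2202]
ee_rot: [[-1.0, -0.027, -0.0], [-0.027, 1.0, 0.0], [0.0, 0.0, -1.0]]
wrist_force: [0.7, 0.4, -2.0]
gripper_width: 0.021
finger_force: 78.7
```

```bash
python3 - <<'E'
from h import *
o=manip.get_obs();w=manip.camera_model("wrist");im=manip.capture("wrist")
print(o["time"],o["tool_pos"],o["ee_rot"].round(4))
import pickle;pickle.dump((w,im),open("w4.pkl","wb"))
cv2.imwrite("pics/w4.png",cv2.resize(im,(800,600),interpolation=cv2.INTER_CUBIC))
q,P=spat(o);z=P(.122,0,-.038)[2]+.01
for c in["top","scene"]:
    x=plate_fit(c,z);d=np.append(x[0],z)-P(.122,0,-.028);print(c,x,"offset f,y",d@-o["ee_rot"][:,0],d@o["ee_rot"][:,1])
E
```

```text
12.15 [ 0.43312968 -0.06454998  0.22018738] [[-9.996e-01 -2.670e-02 -3.000e-04]
 [-2.670e-02  9.996e-01  1.000e-04]
 [ 3.000e-04  1.000e-04 -1.000e+00]]
top (array([ 0.55666156, -0.06199152]), np.float64(0.015193585133111876), 0.9) offset f,y 0.0015637261849907255 -0.0007486179967180948
scene (array([ 0.56282332, -0.06418776]), np.float64(0.002938451427293245), 0.55) offset f,y 0.007664538667174551 -0.003108857732270246
```

View pics/w4.png

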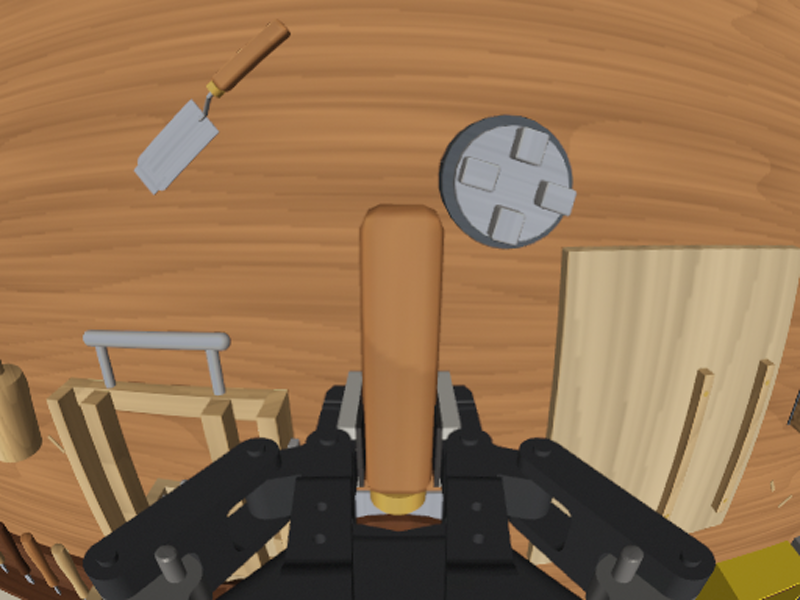

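```bash
python3 - <<'E'
from h import *
import pickle
w,im=pickle.load(open("w4.pkl","rb"))
c=im[205:325,24:194];cv2.imwrite("pics/rk.png",cv2.resize(c,(800,565),interpolation=cv2.INTER_CUBIC))
E
```

```text
(no output)
```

View pics/rk.png

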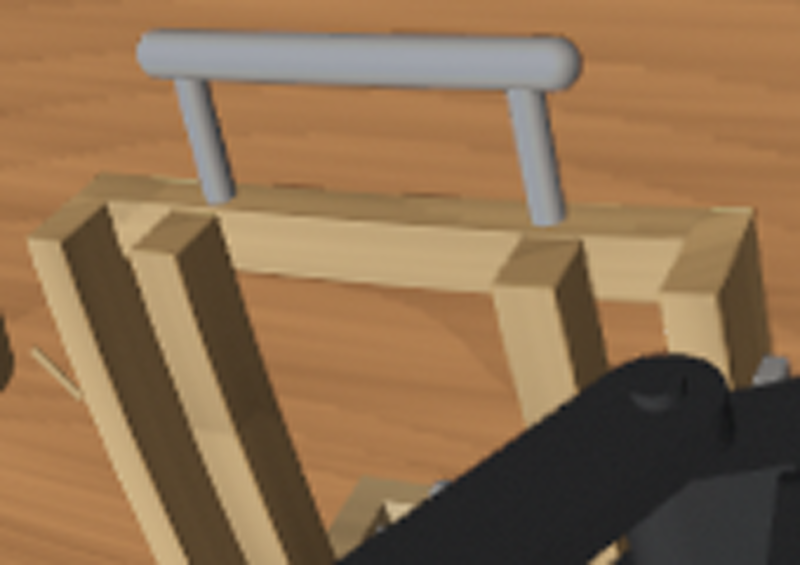

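The crop shows the bar from (137,53) to (582,65). The front top corners are at (135,246)/(180,252) for the right-hand slat and (495,286)/(557,292) for the left-hand slat.

```bash
python3 - <<'E'
from h import *
import pickle
w,im=pickle.load(open("w4.pkl","rb"))
s=170/800;s2=120/565
G=lambda c,z:onplane(w,(24+(c[0]+.5)*s-.5,205+(c[1]+.5)*s2-.5),z,True)[:2].round(4)
for n,c,z in [("barR",(137,53),.11),("barL",(582,65),.11),("sl1R",(135,246),.137),("sl1L",(180,252),.137),("sl2R",(495,286),.137),("sl2L",(557,292),.137),("sd1R",(30,238),.137),("sd1L",(62,242),.137),("sd2R",(660,297),.137),("sd2L",(718,293),.137),("sl1L far",(285,565),.137),("sl1R far",(240,565),.137),("sl2R far",(527,420),.137),("sd1R far",(160,565),.137),("botslat1",(175,212),.117),("botsl1L",(218,218),.117)]:print(n,G(c,z))
E
```

```text
barR [ 0.465  -0.2777]
barL [ 0.461  -0.1642]
sl1R [ 0.4984 -0.2691]
sl1L [ 0.4982 -0.256 ]
sl2R [ 0.4968 -0.1783]
sl2L [ 0.4968 -0.1651]
sd1R [ 0.501  -0.3033]
sd1L [ 0.5006 -0.2925]
sd2R [ 0.4959 -0.1439]
sd2L [ 0.494  -0.1323]
sl1L far [ 0.589  -0.2563]
sl1R far [ 0.5929 -0.2715]
sl2R far [ 0.53   -0.1776]
sd1R far [ 0.6007 -0.301 ]
botslat1 [ 0.5012 -0.2718]
botsl1L [ 0.5013 -0.259 ]
```

Call:
drive_tool(
  slide=[
    [-2,-5,0],
    [-2,-12,0],
    [-2,-18,0],
    [-2,-22,0],
    [-2,-24,0],
    [-2,-22,0],
    [-2,-18,0],
    [-2,-14,0],
    [-2,-10,0],
    [-2,-5,0],
    [-2,-3,0],
    [0,0,0],
  ],
  angular=[
    [0,0,0],
    [0,0,0],
    [0,0,0],
    [0,0,0],
    [0,0,0],
    [0,0,0],
    [0,0,0],
    [0,0,0],
    [0,0,0],
    [0,0,0],
    [0,0,0],
    [0,0,0],
  ],
)

```text
time: 13.9
tool_pos: [0.4593, -0.2172, 0.2203]
ee_rot: [[-1.0, -0.027, -0.0], [-0.027, 1.0, -0.0], [0.0, -0.0, -1.0]]
wrist_force: [-0.2, -0.2, -1.6]
gripper_width: 0.0209
finger_force: 78.6
```

```bash
python3 - <<'E'
from h import *
o=manip.get_obs();print(o["time"],o["tool_pos"],o["wrist_torque"])
q,P=spat(o);z=P(.122,0,-.038)[2]+.01
for c in["top","scene"]:
    x=plate_fit(c,z);d=np.append(x[0],z)-P(.122,0,-.028);print(c,x,"offset f,y",d@-o["ee_rot"][:,0],d@o["ee_rot"][:,1])
w=manip.camera_model("wrist");im=manip.capture("wrist")
import pickle;pickle.dump((w,im),open("w5.pkl","wb"))
for n in ["rack_bar","cabinet"]:
    for d in manip.cut_out("wrist",n):print(n,d["confidence"],d["rect"])
E
```

```text
13.9 [ 0.45925037 -0.21715135  0.22032086] [ 0.03487553  0.23730773 -0.06960342]
top (array([ 0.58735909, -0.20980396]), np.float64(0.0030609986205815455), 0.57) offset f,y 0.006260090796437989 0.003945799258096752
scene (array([ 0.58720295, -0.21758567]), np.float64(0.0019391590639914822), 0.58) offset f,y 0.005897500775519224 -0.00382902036994262
rack_bar 0.56 [154.5, 188.2, 353.1, 354.7]
rack_bar 0.28 [225.4, 130.2, 283.3, 332.9]
cabinet 0.85 [150.6, 192.0, 353.5, 363.4]
```

Call:
drive_tool(
  slide=[
    [0,0,8],
    [0,0,15],
    [0,0,13],
    [0,0,7],
    [0,0,3],
    [0,0,1],
    [0,0,1],
    [0,0,1],
    [0,0,1],
    [0,0,1],
    [0,0,1],
    [0,0,1],
  ],
  angular=[
    [0,0,0],
    [0,0,0],
    [0,0,0],
    [0,0,0],
    [0,0,0],
    [0,0,0],
    [0,0,0],
    [0,0,0],
    [0,0,0],
    [0,0,0],
    [0,0,0],
    [0,0,0],
  ],
)

```text
time: 15.75
tool_pos: [0.4592, -0.2174, 0.1673]
ee_rot: [[-1.0, -0.026, 0.0], [-0.026, 1.0, -0.0], [-0.0, -0.0, -1.0]]
wrist_force: [-0.1, -0.4, -1.4]
gripper_width: 0.0208
finger_force: 78.7
```

Call:
drive_tool(
  slide=[
    [0,0,1],
    [0,0,1],
    [0,0,1],
    [0,0,1],
    [0,0,1],
    [0,0,2],
    [0,0,2],
    [0,0,0],
  ],
  angular=[
    [0,0,0],
    [0,0,0],
    [0,0,0],
    [0,0,0],
    [0,0,0],
    [0,0,0],
    [0,0,0],
    [0,0,0],
  ],
)

```text
time: 16.75
tool_pos: [0.459, -0.2173, 0.1581]
ee_rot: [[-1.0, -0.026, -0.0], [-0.026, 1.0, 0.0], [0.0, 0.0, -1.0]]
wrist_force: [0.1, 0.1, -1.4]
gripper_width: 0.0209
finger_force: 78.7
```

```bash
python3 - <<'E'
from h import *
o=manip.get_obs();print(o["time"],o["tool_pos"],o["wrist_force"],o["wrist_torque"])
q,P=spat(o)
for c in["top","scene"]:print(c,plate_fit(c,.145))
print(P(.122,0,-.038))
A=manip.capture("scene");c=cv2.resize(A,None,fx=5,fy=5,interpolation=cv2.INTER_CUBIC);m=manip.camera_model("scene")
u,v=(proj(m,[.5876,-.2148,.14])[0]*5).astype(int);cv2.imwrite("pics/p.png",c[max(0,v-250):v+250,max(0,u-300):u+300])
E
```

```text
16.75 [ 0.45898388 -0.21726308  0.15810201] [ 0.06128259  0.05030212 -1.37552682] [-0.02434414  0.10801878 -0.00157215]
top (array([ 0.58707247, -0.21209924]), np.float64(0.004969331614078121), 0.59)
scene (array([ 0.58722896, -0.21835095]), np.float64(0.0022971690699601817), 0.68)
[ 0.5809287  -0.21406317  0.12505323]
```

View pics/p.png

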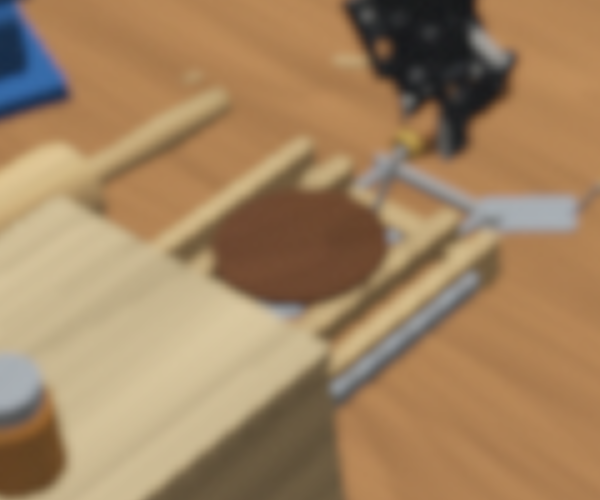

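The plate rests flat across both slats, centred at about (300,245), and the wrist torque has dropped back to the empty-spatula value. Now I'll draw the spatula out.

Call:
drive_tool(
  slide=[
    [4,0,0],
    [8,0,0],
    [12,0,0],
    [14,0,0],
    [14,0,0],
    [14,0,0],
    [14,0,0],
    [14,0,0],
    [14,0,0],
    [12,0,0],
    [10,0,0],
    [4,0,0],
  ],
  angular=[
    [0,0,0],
    [0,0,0],
    [0,0,0],
    [0,0,0],
    [0,0,0],
    [0,0,0],
    [0,0,0],
    [0,0,0],
    [0,0,0],
    [0,0,0],
    [0,0,0],
    [0,0,0],
  ],
)

```text
time: 18.5
tool_pos: [0.3246, -0.2209, 0.1584]
ee_rot: [[-1.0, -0.026, 0.0], [-0.026, 1.0, -0.0], [-0.0, -0.0, -1.0]]
wrist_force: [-0.1, -0.9, -1.2]
gripper_width: 0.0204
finger_force: 78.7
```

```bash
python3 - <<'E'
from h import *
o=manip.get_obs();print(o["time"],o["tool_pos"],o["wrist_force"],o["wrist_torque"])
for c in["top","scene"]:print(c,plate_fit(c,.145))
E
```

```text
18.5 [ 0.32456126 -0.22089035  0.1583925 ] [-0.06069293 -0.9061824  -1.18507706] [ 0.00181979  0.11962579 -0.05770651]
top (array([ 0.58723202, -0.21225199]), np.float64(0.0015111813768010434), 0.6)
scene (array([ 0.58780278, -0.2180296 ]), np.float64(0.0015333659231424898), 0.75)
```

Call:
drive_tool(
  slide=[
    [0,0,-20],
    [0,0,-25],
    [0,20,-15],
    [-22,40,0],
    [-32,50,0],
    [-34,55,0],
    [-34,55,0],
    [-32,50,0],
    [-22,40,0],
    [-11,21,0],
    [0,0,0],
    [0,0,0],
  ],
  angular=[
    [0,0,0],
    [0,0,0],
    [0,0,0],
    [0,0,0],
    [0,0,0],
    [0,0,0],
    [0,0,0],
    [0,0,0],
    [0,0,0],
    [0,0,0],
    [0,0,-0.13],
    [0,0,-0.13],
  ],
)

```text
time: 20.2
tool_pos: [0.5011, 0.1112, 0.218]
ee_rot: [[-0.958, -0.287, -0.001], [-0.287, 0.958, -0.0], [0.001, -0.0, -1.0]]
wrist_force: [-0.5, 0.1, -0.9]
gripper_width: 0.0211
finger_force: 78.9
```

Call:
drive_tool(
  slide=[
    [0,0,0],
    [0,0,30],
    [0,0,40],
    [0,0,40],
    [0,0,26],
  ],
  angular=[
    [0,0,0],
    [0,0,0],
    [0,0,0],
    [0,0,0],
    [0,0,0],
  ],
)

```text
time: 20.82
tool_pos: [0.5004, 0.1105, 0.0807]
ee_rot: [[-0.961, -0.278, -0.002], [-0.278, 0.961, -0.001], [0.002, -0.0, -1.0]]
wrist_force: [0.2, 0.4, -1.5]
gripper_width: 0.021
finger_force: 78.8
```

Position matches the original spot within 5 mm. Lowering gently to the board.

Call:
drive_tool(
  slide=[
    [0,0,14],
    [0,0,7],
    [0,0,3],
    [0,0,2],
    [0,0,1.5],
    [0,0,1],
    [0,0,0],
  ],
  angular=[
    [0,0,0],
    [0,0,0],
    [0,0,0],
    [0,0,0],
    [0,0,0],
    [0,0,0],
    [0,0,0],
  ],
)

```text
time: 21.7
tool_pos: [0.5013, 0.1112, 0.0539]
ee_rot: [[-0.959, -0.282, 0.0], [-0.282, 0.959, -0.0], [-0.0, -0.0, -1.0]]
wrist_force: [-1.1, -0.3, -0.3]
gripper_width: 0.0208
finger_force: 78.8
```

Call:
drive_tool(
  slide=[
    [0,0,1],
    [0,0,1],
    [0,0,0.7],
    [0,0,0],
  ],
  angular=[
    [0,0,0],
    [0,0,0],
    [0,0,0],
    [0,0,0],
  ],
)

```text
time: 22.2
tool_pos: [0.5011, 0.1112, 0.0515]
ee_rot: [[-0.959, -0.282, 0.0], [-0.282, 0.959, -0.0], [-0.0, -0.0, -1.0]]
wrist_force: [-3.0, -0.6, 5.1]
gripper_width: 0.0205
finger_force: 79.8
```

Call:
drive_tool(
  slide=[
    [0,0,0],
    [0,0,0],
    [0,0,0],
    [0,0,0],
    [0,0,0],
    [0,0,0],
    [0,0,0],
  ],
  angular=[
    [0,0,0],
    [0,0,0],
    [0,0,0],
    [0,0,0],
    [0,0,0],
    [0,0,0],
    [0,0,0],
  ],
  grip=1,
)

```text
time: 23.08
tool_pos: [0.5013, 0.1112, 0.0511]
ee_rot: [[-0.959, -0.282, 0.0], [-0.282, 0.959, -0.0], [0.0, -0.0, -1.0]]
wrist_force: [0.4, -0.1, 0.6]
gripper_width: 0.0853
finger_force: 0.0
```

Call:
drive_tool(
  slide=[
    [0,0,-40],
    [0,0,-60],
    [0,0,-60],
    [0,0,-10],
    [30,-40,0],
    [30,-40,0],
    [30,-40,0],
    [30,-41,0],
    [30,-41,0],
    [30,-41,0],
    [30,-40,0],
    [0,0,0],
  ],
  angular=[
    [0,0,0],
    [0,0,0],
    [0,0,0],
    [0,0,0],
    [0,0,0],
    [0,0,0],
    [0,0,0],
    [0,0,0],
    [0,0,0],
    [0,0,0],
    [0,0,0.13],
    [0,0,0.13],
  ],
)

```text
time: 24.58
tool_pos: [0.3782, -0.2221, 0.2204]
ee_rot: [[-1.0, -0.017, -0.001], [-0.017, 1.0, -0.0], [0.001, -0.0, -1.0]]
wrist_force: [-0.1, 0.5, 0.4]
gripper_width: 0.0856
finger_force: 0.0
```

Call:
drive_tool(
  slide=[
    [0,0,0],
    [0,0,0],
    [0,0,0],
    [0,0,0],
    [0,0,0],
    [0,0,0],
  ],
  angular=[
    [0,-0.13,0],
    [0,-0.13,0],
    [0,0,0],
    [0,0,0],
    [0,0,0],
    [0,0,0],
  ],
  grip=-1,
)

```text
time: 25.32
tool_pos: [0.3803, -0.2196, 0.2209]
ee_rot: [[-0.966, -0.027, 0.256], [-0.026, 1.0, 0.007], [-0.256, 0.0, -0.967]]
wrist_force: [0.4, -0.5, 0.1]
gripper_width: -0.0003
finger_force: 0.0
```

```bash
python3 - <<'E'
from h import *
o=manip.get_obs();print(o["time"],o["tool_pos"],o["ee_rot"].round(3),o["gripper_width"])
for c in["top","scene"]:print(c,plate_fit(c,.145))
for c in ["top","scene"]:
  m=manip.camera_model(c)
  for d in manip.cut_out(c,"spatula_blade"):
    l,t,r,b=d["rect"];print(c,d["confidence"],d["rect"],onplane(m,((l+r)/2,(t+b)/2),.03).round(3))
E
```

```text
25.325 [ 0.38031111 -0.21955421  0.22094725] [[-0.966 -0.027  0.256]
 [-0.026  1.     0.007]
 [-0.256  0.    -0.967]] -0.0003089494891839289
top (array([ 0.58603326, -0.21241651]), np.float64(0.0020271725424909812), 0.57)
scene (array([0.64861786, 0.14777152]), np.float64(0.04058535711225897), 0.65)
top 0.81 [226.4, 162.4, 248.2, 226.3] [0.55  0.138 0.03 ]
top 0.61 [256.3, 230.7, 280.9, 252.1] [0.363 0.017 0.03 ]
scene 0.71 [231.7, 143.5, 272.1, 157.3] [ 0.327 -0.189  0.03 ]
```

Call:
drive_tool(
  slide=[
    [9,0,35],
    [9,0,35],
    [9,0,34],
    [-9.7,0,2.6],
    [-19.3,0,5.1],
    [-9.7,0,2.6],
    [0,0,0],
  ],
  angular=[
    [0,0,0],
    [0,0,0],
    [0,0,0],
    [0,0,0],
    [0,0,0],
    [0,0,0],
    [0,0,0],
  ],
)

```text
time: 26.5
tool_pos: [0.4219, -0.2187, 0.1146]
ee_rot: [[-0.966, -0.027, 0.258], [-0.027, 1.0, 0.006], [-0.258, -0.001, -0.966]]
wrist_force: [-0.4, 0.0, 0.0]
gripper_width: -0.0001
finger_force: 0.0
```

Call:
drive_tool(
  slide=[
    [-5.8,0,1.5],
    [-5.8,0,1.5],
    [-5.8,0,1.5],
    [-5.8,0,1.5],
    [-5.8,0,1.5],
    [-5.8,0,1.5],
    [-5.8,0,1.5],
  ],
  angular=[
    [0,0,0],
    [0,0,0],
    [0,0,0],
    [0,0,0],
    [0,0,0],
    [0,0,0],
    [0,0,0],
  ],
)

```text
time: 27.38
tool_pos: [0.4625, -0.2173, 0.1138]
ee_rot: [[-0.966, -0.026, 0.256], [-0.025, 1.0, 0.007], [-0.257, 0.0, -0.967]]
wrist_force: [-2.5, -0.3, -1.0]
gripper_width: -0.0
finger_force: 0.9
```

Call:
drive_tool(
  slide=[
    [-7.7,0,2],
    [-7.7,0,2.1],
    [-7.7,0,2],
    [-7.7,0,2.1],
    [-7.7,0,2],
    [-7.7,0,2.1],
    [-7.7,0,2],
    [-7.7,0,2.1],
    [-7.7,0,2],
    [-7.7,0,2.1],
    [-5.8,0,1.5],
    [-2,0,0.5],
  ],
  angular=[
    [0,0,0],
    [0,0,0],
    [0,0,0],
    [0,0,0],
    [0,0,0],
    [0,0,0],
    [0,0,0],
    [0,0,0],
    [0,0,0],
    [0,0,0],
    [0,0,0],
    [0,0,0],
  ],
)

```text
time: 28.88
tool_pos: [0.5505, -0.2152, 0.1141]
ee_rot: [[-0.966, -0.026, 0.257], [-0.026, 1.0, 0.006], [-0.257, -0.0, -0.966]]
wrist_force: [-2.0, 0.5, -0.2]
gripper_width: -0.0004
finger_force: 0.8
```

```bash
python3 - <<'E'
from h import *
o=manip.get_obs();print(o["time"],o["tool_pos"],o["wrist_force"])
for c in ["top","scene"]:
  m=manip.camera_model(c);manip.capture(c)
  for n in ["plate_mid","rack"]:
   for d in manip.cut_out(c,n):print(c,n,d["confidence"],d["rect"])
E
```

```text
28.875 [ 0.55052034 -0.21524723  0.11410834] [-2.02168633  0.46949932 -0.20349624]
top plate_mid 0.53 [262.4, 129.6, 272.5, 148.7]
top plate_mid 0.5 [313.7, 150.7, 341.8, 163.3]
top rack 0.94 [305.4, 151.5, 352.3, 187.4]
scene rack 0.69 [163.7, 153.6, 211.8, 190.5]
scene rack 0.45 [275.0, 167.9, 303.1, 198.6]
```

Call:
drive_tool(
  slide=[
    [-5.8,0,1.5],
    [-7.7,0,2],
    [-7.7,0,2.1],
    [-7.7,0,2],
    [-7.7,0,2.1],
    [-5.8,0,1.5],
    [-3.9,0,1],
    [-3.9,0,1],
    [-2.9,0,0.8],
    [-2.9,0,0.8],
    [-1.9,0,0.5],
    [-1.9,0,0.5],
  ],
  angular=[
    [0,0,0],
    [0,0,0],
    [0,0,0],
    [0,0,0],
    [0,0,0],
    [0,0,0],
    [0,0,0],
    [0,0,0],
    [0,0,0],
    [0,0,0],
    [0,0,0],
    [0,0,0],
  ],
)

```text
time: 30.68
tool_pos: [0.6118, -0.2135, 0.1141]
ee_rot: [[-0.966, -0.026, 0.257], [-0.025, 1.0, 0.007], [-0.257, 0.0, -0.966]]
wrist_force: [-2.4, 1.6, -1.4]
gripper_width: -0.0002
finger_force: 0.9
```

Call:
drive_tool(
  slide=[
    [-1.9,0,0.5],
    [-1.9,0,0.5],
    [-1.9,0,0.5],
    [-1.9,0,0.5],
  ],
  angular=[
    [0,0,0],
    [0,0,0],
    [0,0,0],
    [0,0,0],
  ],
)

```text
time: 31.18
tool_pos: [0.6198, -0.2133, 0.1141]
ee_rot: [[-0.966, -0.026, 0.257], [-0.025, 1.0, 0.007], [-0.257, -0.0, -0.966]]
wrist_force: [-1.4, 1.1, -1.6]
gripper_width: 0.0
finger_force: 0.9
```

Call:
drive_tool(
  slide=[
    [-1.5,0,0.4],
    [-1.5,0,0.4],
    [-1.5,0,0.4],
  ],
  angular=[
    [0,0,0],
    [0,0,0],
    [0,0,0],
  ],
)

```text
time: 31.55
tool_pos: [0.6244, -0.2131, 0.1141]
ee_rot: [[-0.966, -0.026, 0.257], [-0.025, 1.0, 0.007], [-0.257, -0.0, -0.966]]
wrist_force: [-2.2, 1.0, -0.9]
gripper_width: 0.0001
finger_force: 0.9
```

Call:
drive_tool(
  slide=[
    [-1.5,0,0.4],
    [-1.5,0,0.4],
  ],
  angular=[
    [0,0,0],
    [0,0,0],
  ],
)

```text
time: 31.8
tool_pos: [0.6275, -0.2131, 0.1141]
ee_rot: [[-0.966, -0.026, 0.257], [-0.025, 1.0, 0.007], [-0.257, -0.0, -0.966]]
wrist_force: [-1.8, 1.5, -1.3]
gripper_width: -0.0001
finger_force: 0.9
```

Still no stop, so I'll continue in small steps until the force rises.

Call:
drive_tool(
  slide=[
    [-1,0,0.3],
    [-1,0,0.3],
    [-1,0,0.3],
  ],
  angular=[
    [0,0,0],
    [0,0,0],
    [0,0,0],
  ],
)

```text
time: 32.17
tool_pos: [0.6282, -0.2131, 0.1134]
ee_rot: [[-0.967, -0.025, 0.253], [-0.024, 1.0, 0.006], [-0.253, -0.0, -0.967]]
wrist_force: [-14.9, -0.5, 6.1]
gripper_width: -0.0002
finger_force: 6.6
```

Call:
drive_tool(
  slide=[
    [-1,0,0.3],
    [-1,0,0.3],
  ],
  angular=[
    [0,0,0],
    [0,0,0],
  ],
)

```text
time: 32.42
tool_pos: [0.6285, -0.213, 0.1127]
ee_rot: [[-0.968, -0.024, 0.25], [-0.024, 1.0, 0.006], [-0.25, 0.0, -0.968]]
wrist_force: [-22.5, -1.5, 11.3]
gripper_width: -0.0
finger_force: 9.7
```

Call:
drive_tool(
  slide=[
    [9.7,0,-2.6],
    [19,0,-5],
    [39,0,-10],
    [39,0,-10],
    [20,0,-60],
    [0,0,-50],
    [0,0,0],
    [0,0,0],
  ],
  angular=[
    [0,0,0],
    [0,0,0],
    [0,0,0],
    [0,0,0],
    [0,0,0],
    [0,0,0],
    [0,0,0],
    [0,0,0],
  ],
)

```text
time: 33.42
tool_pos: [0.4757, -0.2174, 0.214]
ee_rot: [[-0.966, -0.026, 0.258], [-0.025, 1.0, 0.006], [-0.258, -0.001, -0.966]]
wrist_force: [0.7, 0.2, -1.1]
gripper_width: 0.0001
finger_force: 0.0
```

```bash
python3 - <<'E'
from h import *
o=manip.get_obs();print(o["time"],o["tool_pos"],o["wrist_force"])
w=manip.camera_model("wrist");im=manip.capture("wrist");cv2.imwrite("pics/fin.png",im)
for c in ["wrist","top","scene"]:
  m=manip.camera_model(c);fs=c=="wrist"
  if c!="wrist":manip.capture(c)
  for n,z in [("rack_bar",.11),("cabinet",.19),("plate_mid",.145),("spatula_blade",.02)]:
   for d in manip.cut_out(c,n):
    l,t,r,b=d["rect"];print(c,n,round(d["confidence"],2),[int(v) for v in d["rect"]],onplane(m,((l+r)/2,(t+b)/2),z,fs)[:2].round(3),"top/bot",onplane(m,((l+r)/2,t),z,fs)[:2].round(3),onplane(m,((l+r)/2,b),z,fs)[:2].round(3))
E
```

```text
33.425 [ 0.47566256 -0.21735066  0.21402853] [ 0.67408584  0.16113355 -1.07621179]
wrist rack_bar 0.58 [252, 310, 260, 322] [ 0.691 -0.21 ] top/bot [ 0.677 -0.21 ] [ 0.707 -0.209]
wrist cabinet 0.81 [162, 249, 341, 342] [ 0.536 -0.218] top/bot [ 0.488 -0.219] [ 0.61  -0.216]
wrist plate_mid 0.47 [362, 275, 395, 316] [ 0.605 -0.084] top/bot [ 0.57  -0.096] [ 0.648 -0.068]
wrist spatula_blade 0.58 [456, 124, 511, 252] [0.545 0.128] top/bot [0.448 0.079] [0.685 0.217]
wrist spatula_blade 0.58 [191, 0, 263, 34] [ 0.363 -0.247] top/bot [ 0.347 -0.247] [ 0.38  -0.247]
top rack_bar 0.68 [304, 150, 349, 163] [ 0.677 -0.21 ] top/bot [ 0.702 -0.211] [ 0.652 -0.209]
top spatula_blade 0.93 [228, 161, 250, 223] [0.559 0.132] top/bot [0.686 0.131] [0.435 0.132]
top spatula_blade 0.65 [310, 257, 325, 266] [ 0.282 -0.173] top/bot [ 0.301 -0.174] [ 0.263 -0.173]
top spatula_blade 0.56 [220, 143, 233, 153] [0.741 0.18 ] top/bot [0.762 0.18 ] [0.719 0.18 ]
scene rack_bar 0.51 [95, 209, 135, 243] [ 0.901 -0.21 ] top/bot [ 0.86  -0.262] [ 0.94  -0.161]
scene rack_bar 0.2 [79, 151, 204, 269] [ 0.815 -0.198] top/bot [ 0.638 -0.405] [ 0.952 -0.038]
scene cabinet 0.65 [76, 152, 205, 267] [ 0.855 -0.134] top/bot [ 0.696 -0.32 ] [0.978 0.011]
scene cabinet 0.53 [274, 167, 303, 196] [0.52  0.109] top/bot [0.469 0.072] [0.568 0.144]
scene spatula_blade 0.92 [264, 197, 300, 264] [0.556 0.121] top/bot [0.44  0.035] [0.656 0.196]
scene spatula_blade 0.77 [227, 145, 272, 159] [ 0.333 -0.195] top/bot [ 0.302 -0.221] [ 0.363 -0.17 ]
```

```bash
python3 - <<'E'
from station import manip
print(manip.close_job())
E
```

```text
the job is handed in; nothing more can be done
None
```

The job is handed in at about 33 s of the 72 s allowed; no verdict came back. The plate was set centred on the upper rack's slats, the spatula lies flat on the board again, and the rack was pushed in until it hit a hard stop (about 22 N against its usual 2 N). I did not see the plate once the rack was shut.

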